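Open the vacuum pump's inlet filter and fit a new filter tube

ROBOT

A 6-joint arm with a two-finger parallel gripper is mounted at the origin on the work surface. World frame = base frame: x ahead of the robot, y to its left, z up, the work surface at z = 0. Lengths are in m, angles in rad, forces in N, time in s.
With the tool pointing down it reaches from about 0.2 to 0.875 m from the base axis. Payload 3.4 kg.
Tool frame: the origin (TCP) lies between the finger pads; the fingertips stand 25 mm ahead of it and the grasp point (between the pads) lies 6 mm ahead of it (r.nose_length is the z of the fingertips in the tool frame, in m); z points along the fingers, x is the direction in which the jaws open and shut, and the axes are right-handed (so a half turn about z gives the same grasp; the last joint's range is limited). The gripper opens to 94 mm and grips with 3 to 60 N. Pads are 16 mm wide; open, the fingers measure 119 mm over their backs; the gripper's body (75 mm by 177 mm) begins 78 mm behind the grasp point.
Start: joints at [-1.246, 0.276, 1.505, -0, 1.361, -0.121], TCP at [0.248, -0.519, 0.23] pointing down, gripper open.
Joint ranges: [-2.89, 2.89], [-0.75, 2.08], [0.22, 2.7], [-1.18, 4.32], [0.11, 2.71], [-2.7, 2.7]. Speed limits (rad/s): [2.57, 2.57, 3.14, 3.14, 3.14, 3.14].

INTERFACE

Orientations are given as a unit quaternion [w, x, y, z].
In Python, from plant import r, gripper_to, inverse_kinematics, vision, models, telemetry gives the robot as it stands. Calls block until the motion is done:
- r.move_to(position, orientation): joint-space move of the TCP to a pose.
- r.move_l(position, rot=None, vel=0.15, guard=None): straight line of the TCP; rot=None keeps the orientation; vel is the mean speed in m/s. With guard (N) it stops when the force on the tool has changed by that much, and returns True; else False.
- r.movej(angles): joint-space move.
- gripper_to(opening, f_grip=None): finger opening in m; f_grip is the grip in N (None keeps the last); returns when the fingers have stopped.
- r.hold(seconds).
- inverse_kinematics(position, orientation): joint angles nearest the present ones, or None.
- vision.snapshot(name): name is "side" or "top" or "wrist"; returns the picture (400x640x3 uint8, red, green, blue); there is no depth.
- vision.get_calibration(name): a dict with "fx", "fy", "cx", "cy" (pixels), "position" and "orientation" of the camera in the world. Camera axes: x right, y down, z forward; pixel columns grow to the right and rows downward; lengths in m; the calibration is good to about 2 mm. The wrist camera is an equidistant fisheye: a pixel r from the principal point sees the ray r / f radians off the axis. A picture is of the moment at which its call begins: read the wrist's pose just before it. get_calibration takes no time and is no camera call; for the wrist camera it gives the pose at the moment of the call.
A pose or a line that the arm cannot do raises r.PlanningError and nothing moves.
- r.sign_off(): hands the job in, once; it reports no verdict.
Trained networks look in the newest picture that a camera, given by its name, has taken for a name from the list of things; names that differ only in an ending like _2 or _b are one class to them, and where a whole thing is asked for, a point or a joint stands for the part that bears it (a point fixed in the world has none). Each returns a list of dicts, best first, with "score" (0 to 1); they miss things now and then, are a little off and sometimes report something else, mostly with a low value. They report only what shows in the picture. A call takes as long as a camera call. They do not tell look-alikes from the thing itself.
- models.boxes_of(thing, camera): "at" ([x, y, z] in m, in world coordinates, good to about 4 mm: the middle of the surface that is visible of it).
- models.regions_of(thing, camera): "pixels" (400x640 bool, what is visible of it).
- models.mark_of(thing, camera): "at" ([x, y, z] in m, in world coordinates, good to about 4 mm: a listed point, or the origin of a listed thing).
Readings, each from a call of its own:
- telemetry.current_t(): time.
- telemetry.current_joints(): joint angles.
- telemetry.current_dq(): joint speeds.
- telemetry.current_joint_efforts(): joint torques, N m.
- telemetry.current_ee_pos(): TCP position.
- telemetry.current_tool_rot(): TCP orientation.
- telemetry.current_wrist_force(): force on the tool from outside, world axes, zero at the start.
- telemetry.current_torque(): the same for the moment, N m.
- telemetry.current_opening(): finger opening in m.
Only numpy, scipy, OpenCV 4.12 (cv2) and the standard library are available. Lean on these libraries where they do the work, as an engineer would, in place of code of your own. Each camera call takes 0.05 s, during which the arm holds its last target.

TASK

The inlet filter of the spice shop's vacuum packing pump was closed up empty. Press its cover down, twist it a quarter turn anticlockwise to free it from its lugs, and set it down, not drop it, upright in the steel tray, where its seal will be changed; then take the long filter tube from the carton and push it through the seal of the collet in the housing until it is fully home. Leave the short filter tubes in the carton, and do not disturb the glass jar or the tin.

Things in the scene. Friction and masses are not known exactly. Their poses are not given: they have to be found in the camera images.
- cover_grip (a point): Filter cover: grey plastic cap, 77 mm across, 62 mm high, with an upright flat wing grip on its flat top: 48 mm long (own x axis), 14 mm thick (y), 32 mm high; 94 mm over all, about 0.14 kg. Point: on the axis, in the wing, 84 mm above the lower edge, 10 mm below the wing's top; z up. Three lugs in its skirt sit in notches under the housing's bayonet tracks, held up by a sprung ring (5 N).
- cover_edge (a point): Centre of the cover's lower edge, 84 mm below cover_grip. To free it: push straight down 6 mm (5 mm clears the notches, 11 N; the spring bottoms at 8 mm, 14 N), keep it down while turning anticlockwise seen from above by 75 to 85 degrees (free from 69, stop at 87; some 0.2 N m), then lift straight up: lugs clear after 12 mm, skirt clear of the neck after 25 mm.
- housing_mouth (a point): Centre of the open top of the filter housing (an aluminium bowl on the pump's skid), 120 mm above the bench. x points from the housing to the pump and motor (which reach 255 mm that way, up to 122 mm high), z up. The bore is 50 mm in diameter. The closed cover's lower edge is 22 mm below this point.
- collet_mouth (a point): Centre of the collet's mouth at the bottom of the housing's bore, 46 mm below the housing's mouth, on the same axis: a black plastic socket, bore 24 mm with a 3 mm lead-in chamfer, 28 mm deep to its bottom. Its sprung seal lies 14 mm down inside: passing it takes a firm push of 10 to 15 N.
- collet_seat (a point): The bottom of the collet, on the axis, 28 mm below its mouth and 46 mm above the bench: where the tube's lower end comes to rest. The long tube then stands 32 mm out of the housing's mouth.
- tube_mid (a point): The long filter tube, white with grey ends: 22 mm in diameter, 106 mm long, its lower end tapered to 17 mm over the last 6 mm; mass about 50 g. It stands upright in one of the carton's three cells, taller than the other two tubes. This point is half-way up, on its axis; z along the axis, up.
- tube_tip (a point): Centre of the lower (tapered) end of the long filter tube, 53 mm below tube_mid.
- short1_mid (a point): A short filter tube for another machine, 22 mm in diameter and 68 mm long, in another cell of the carton (middle of its height). Leave it there.
- short2_mid (a point): The other short filter tube, the same (middle of its height). Leave it there.
- carton: Open cardboard carton, fixed, 34 x 98 mm outside (x by y) and 48 mm high, with three cells of 28 mm (x) by about 29 mm (y) in a row along its y axis, 32 mm apart, floor 3 mm above the bench. Origin at the centre of its underside.
- tray: Shallow open steel tray, fixed, 136 x 126 mm outside (x by y), walls 3 mm thick and 18 mm high over all, floor 3 mm above the bench. Origin at the centre of its underside.
- jar_mid (a point): Amber glass jar with a white lid, 72 mm in diameter, 174 mm high; this point is half-way up. Do not disturb it.
- tin_mid (a point): Square brass-coloured tin with a paper label and a round cap, 64 x 64 mm, 186 mm high; this point is half-way up. Do not disturb it.
Mind the look-alikes: they are no part of the job. There is more than one size of the tray; the job needs the middle-sized.

How it is judged:
On the way, in this order (a step that is already met when the one before it is completed fails the run):
1. the cover is freed and lifted off the housing (z of cover_grip in the frame of housing_mouth above 0.085 m), for 0.1 s.
2. the cover stands released in the tray (horizontal distance between cover_grip and tray below 0.04 m and height (world z) of cover_grip below 0.092 m and angle between cover_grip's own z axis and vertical below 0.1 rad and contact force between the fingers and cover below 0.1 N), for 0.2 s.
3. the long filter tube is home in the collet (z of tube_tip in the frame of collet_seat below 0.004 m and horizontal distance between tube_tip and collet_seat below 0.004 m), for 0.2 s.
At the end, for the whole second after the job is handed in: The cover stands at rest, wing up (within 6 degrees), flat on the floor of the tray, its axis within 40 mm of the tray's centre; the long tube is at rest upright in the collet, its lower end within 4 mm of the collet's bottom; the short tubes, the jar and the tin are within 20 mm of where they were (all of step 3 and horizontal distance between cover_grip and tray below 0.04 m and height (world z) of cover_grip below 0.092 m and angle between each of cover_grip, tube_tip's own z axis and vertical below 0.1 rad and linear speed of each of cover, tube below 0.02 m/s and distance of each of short1_mid, short2_mid, jar_mid, tin_mid from where it was at the start of the episode below 0.02 m); the robot touches nothing.
It fails at once if the cover is dropped (falls faster than 0.7 m/s out of the fingers) (contact force between the fingers and cover below 0.1 N and linear speed of cover above 0.7 m/s).
It fails at once if the jar or the tin is knocked over or pushed away (angle between any of jar_mid, tin_mid's own z axis and vertical above 0.35 rad or distance of any of jar_mid, tin_mid from where it was at the start of the episode above 0.03 m).
It fails at once if a short filter tube is taken from the carton (distance of any of short1_mid, short2_mid from where it was at the start of the episode above 0.04 m).
It also fails if it takes over 69 s, if anything falls off the work surface, if the arm or the gripper's body presses on something with over 40 N, if the wrist force passes 120 N, or if a joint passes its speed limit or range.

## Working session

There is one attempt and no reset: what is moved stays moved. The work goes in short steps, each a Python script; the robot and the scene stay as the last script left them, time stands still between calls to the robot, and variables do not carry over. Pictures are saved under pics/ and viewed, and the job is handed in when it is done.

```bash
ls; mkdir -p pics; python3 - <<'E'
from plant import r, vision, models, telemetry
import cv2
print(telemetry.current_t(), r.nose_length)
for c in ["side","top","wrist"]:
    im=vision.snapshot(c); cv2.imwrite(f"pics/{c}0.png",im[:,:,::-1])
    k=vision.get_calibration(c); print(c,{a:(v if isinstance(v,(int,float)) else [round(float(x),4) for x in v]) for a,v in k.items()})
for n in ["cover_grip","cover_edge","housing_mouth","collet_mouth","tube_mid","tube_tip","short1_mid","short2_mid","carton","tray","jar_mid","tin_mid"]:
  for c in ["top","side"]:
    for d in models.mark_of(n,c)[:4]: print(n,c,round(d["score"],2),[round(float(x),4) for x in d["at"]], [k for k in d if k not in("score","at")])
print(telemetry.current_t())
E
```

```text
pics
0.0 0.025
side {'fx': 439.77637185140776, 'fy': 439.77637185140776, 'cx': 321.05119313964536, 'cy': 202.51890249478393, 'position': [-0.0747, 0.9762, 0.8129], 'orientation': [0.1257, -0.2325, 0.8387, -0.4762]}
top {'fx': 493.6246901158209, 'fy': 493.6246901158209, 'cx': 326.8622716921251, 'cy': 210.79008011946365, 'position': [0.2023, 0.0177, 1.3453], 'orientation': [0.0799, -0.6819, 0.7223, -0.0833]}
wrist {'fx': 309.70691628693146, 'fy': 309.70691628693146, 'cx': 321.9698591798395, 'cy': 199.2236607398054, 'position': [0.3103, -0.4891, 0.3836], 'orientation': [0.101, 0.8397, -0.5296, -0.0648]}
cover_grip top 0.81 [0.4725, 0.0423, 0.1808] []
cover_grip side 0.64 [0.4765, 0.0413, 0.1859] []
cover_grip side 0.3 [0.406, -0.1705, 0.0943] []
cover_edge top 0.55 [0.4712, 0.0406, 0.0948] []
cover_edge side 0.86 [0.4745, 0.0425, 0.0956] []
housing_mouth top 0.77 [0.4713, 0.0381, 0.1234] []
housing_mouth side 0.71 [0.4738, 0.0439, 0.1206] []
collet_mouth top 0.8 [0.4716, 0.0425, 0.072] []
collet_mouth top 0.33 [0.4908, 0.3668, 0.0053] []
collet_mouth side 0.4 [0.4763, 0.0417, 0.0975] []
[... 447 characters left out ...]
0.4784, 0.3388, 0.0383] []
short2_mid side 0.18 [0.4689, 0.042, 0.0747] []
carton top 0.48 [0.4791, 0.3388, -0.0025] []
carton side 0.9 [0.4763, 0.3395, 0.0013] []
carton side 0.22 [0.4741, 0.04, 0.184] []
tray top 0.88 [0.2511, -0.3819, 0.0001] []
tray top 0.84 [0.6859, -0.3679, -0.0042] []
tray top 0.59 [0.4446, -0.3354, 0.0005] []
tray side 0.9 [0.6862, -0.3682, -0.0011] []
tray side 0.76 [0.4484, -0.3348, -0.0007] []
tray side 0.68 [0.25, -0.383, -0.0021] []
jar_mid top 0.88 [0.4047, 0.1563, 0.0857] []
jar_mid side 0.88 [0.4122, 0.1582, 0.0879] []
jar_mid side 0.5 [0.4478, -0.3321, 0.0035] []
tin_mid top 0.9 [0.4108, -0.1633, 0.0936] []
tin_mid side 0.95 [0.4088, -0.1641, 0.0932] []
1.35
```

View pics/top0.png

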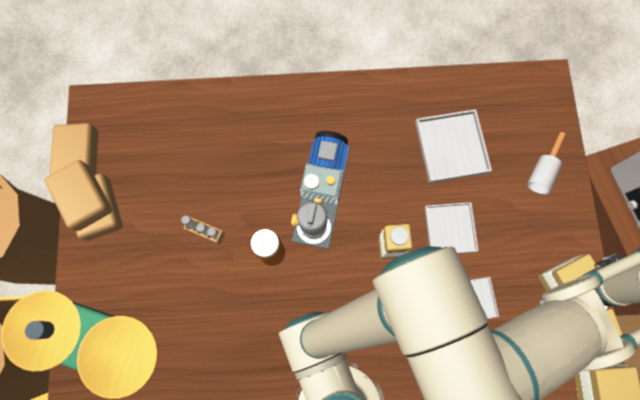

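View pics/side0.png

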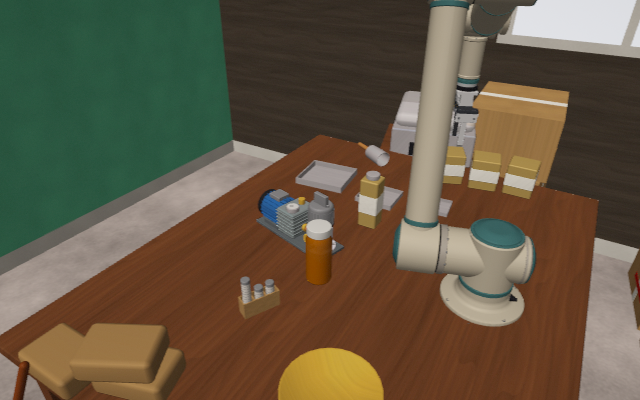

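View pics/wrist0.png

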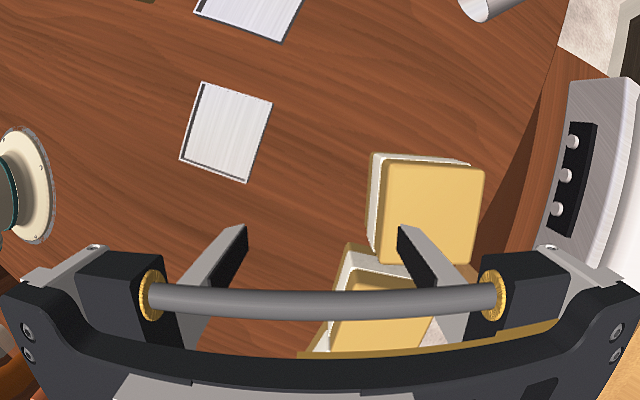

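```bash
cat > h.py <<'E'
import numpy as np, cv2
from scipy.spatial.transform import Rotation as R
from plant import r, gripper_to, inverse_kinematics, vision, models, telemetry
def Rq(q): return R.from_quat(np.roll(np.asarray(q,float),-1))
def rays(cam,uv,k=None):
    k=k or vision.get_calibration(cam); uv=np.atleast_2d(np.asarray(uv,float))
    x=(uv[:,0]-k["cx"])/k["fx"]; y=(uv[:,1]-k["cy"])/k["fy"]
    if cam=="wrist":
        t=np.hypot(x,y); s=np.sinc(t/np.pi); d=np.c_[x*s,y*s,np.cos(t)]
    else: d=np.c_[x,y,np.ones_like(x)]
    return np.array(k["position"]),Rq(k["orientation"]).apply(d)
def onz(cam,uv,z,k=None):
    p,d=rays(cam,uv,k); return p+d*((z-p[2])/d[:,2])[:,None]
def proj(cam,P,k=None):
    k=k or vision.get_calibration(cam); c=Rq(k["orientation"]).inv().apply(np.atleast_2d(P)-np.array(k["position"]))
    if cam=="wrist":
        h=np.hypot(c[:,0],c[:,1]); t=np.arctan2(h,c[:,2]); f=t/np.maximum(h,1e-9); a=c[:,:2]*f[:,None]
    else: a=c[:,:2]/c[:,2:]
    return a*[k["fx"],k["fy"]]+[k["cx"],k["cy"]]
def down(yaw):
    # tool z down, tool x at world yaw
    c,s=np.cos(yaw),np.sin(yaw)
    M=np.array([[c,s,0],[s,-c,0],[0,0,-1.]])
    return np.roll(R.from_matrix(M).as_quat(),1)
def crop(im,x0,y0,x1,y1,s,fn): cv2.imwrite(fn,cv2.resize(im[y0:y1,x0:x1,::-1],None,fx=s,fy=s,interpolation=cv2.INTER_CUBIC))
E
python3 - <<'E'
from h import *
im=vision.snapshot("top"); crop(im,270,120,390,260,4,"pics/housing.png"); crop(im,410,95,510,330,2.5,"pics/trays.png")
s=vision.snapshot("side"); crop(s,230,170,370,320,4,"pics/side_c.png")
for d in models.regions_of("tray","top")[:3]:
    p=np.argwhere(d["pixels"])[:,::-1]
    P=onz("top",p,0.012)[:,:2]; rc=cv2.minAreaRect((P*1000).astype(np.float32)); print("tray",d["score"],p.mean(0),rc)
for n in ["housing_mouth","carton","tube_mid"]:
  for d in models.regions_of(n,"top")[:2]:
    p=np.argwhere(d["pixels"])[:,::-1]; P=onz("top",p,0.05)[:,:2]; print(n,d["score"],p.mean(0),cv2.minAreaRect((P*1000).astype(np.float32)))
q=Rq(telemetry.current_tool_rot()).as_matrix();print(q)
E
```

```text
tray 0.91 [485.45732689 295.77294686] ((254.64845275878906, -406.1791076660156), (105.91426086425781, 51.94136047363281), 10.457523345947266)
tray 0.86 [451.15185547 225.95410156] ((449.1798095703125, -334.03912353515625), (135.48387145996094, 129.93946838378906), 0.48566731810569763)
tray 0.77 [452.30109091 145.57478788] ((688.87109375, -367.31292724609375), (198.43780517578125, 183.975341796875), 7.096516132354736)
housing_mouth 0.71 [322.32355454 183.38308174] ((576.1514892578125, 18.651092529296875), (115.43070983886719, 326.8174743652344), 75.4615249633789)
carton 0.85 [207.12915129 232.93726937] ((472.3583984375, 333.6131591796875), (108.87200164794922, 37.855682373046875), 63.9355583190918)
tube_mid 0.48 [189.17283951 222.45679012] ((496.4819641113281, 372.3798828125), (51.790626525878906, 24.67039680480957), 48.952903747558594)
[[ 4.31167917e-01 -9.02271704e-01  2.23814680e-05]
 [-9.02271700e-01 -4.31167917e-01 -8.69575152e-05]
 [ 8.81094764e-05  1.72991255e-05 -9.99999996e-01]]
```

View pics/housing.png

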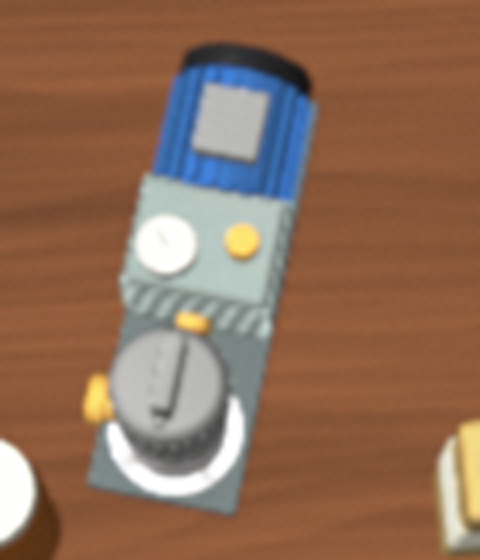

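View pics/side_c.png

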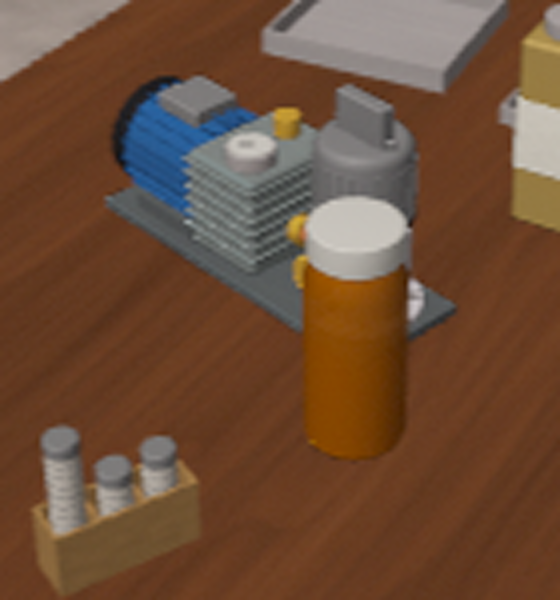

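View pics/trays.png

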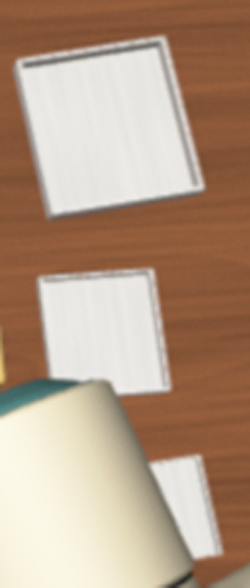

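```bash
python3 - <<'E'
from h import *
P=onz("top",[[316.2,205],[311.2,223.7]],0.165); d=P[0]-P[1]; print("wing yaw",np.degrees(np.arctan2(d[1],d[0])))
P=onz("top",[[270+237/4,120+515/4],[270+315/4,120+105/4]],0.005); d=P[1]-P[0]; print("skid edge",np.degrees(np.arctan2(d[1],d[0])))
wy=np.radians(-14)
o=down(wy-np.pi/2)
r.move_to([0.474,0.042,0.30],o)
gripper_to(0.06)
print(telemetry.current_joints())
im=vision.snapshot("wrist"); crop(im,0,0,640,400,1.2,"pics/w1.png")
k=vision.get_calibration("wrist")
print({a:np.round(v,4) for a,v in k.items()})
for n in ["cover_grip","cover_edge","housing_mouth"]:
    for d in models.mark_of(n,"wrist")[:2]: print(n,d)
t=vision.snapshot("top"); 
for d in models.mark_of("tray","top")[:4]: print(d)
crop(t,410,95,510,330,2.5,"pics/trays2.png")
print(telemetry.current_t())
E
```

```text
wing yaw -17.566938380189082
skid edge -14.019993866118577
[-5.79817357e-02  9.05494239e-02  1.57163193e+00  2.73225913e-06
  1.47940948e+00  1.75716755e+00]
{'fx': np.float64(309.7069), 'fy': np.float64(309.7069), 'cx': np.float64(321.9699), 'cy': np.float64(199.2237), 'position': array([0.5411, 0.025 , 0.4538]), 'orientation': array([-0.0736, -0.6111,  0.7824,  0.0953])}
cover_grip {'at': [0.473, 0.0415, 0.182], 'score': 0.72}
housing_mouth {'at': [0.4638, 0.3094, 0.0394], 'score': 0.2}
{'at': [0.2509, -0.382, -0.0002], 'score': 0.97}
{'at': [0.6841, -0.3646, -0.0021], 'score': 0.84}
{'at': [0.4473, -0.3368, 0.0002], 'score': 0.83}
4.825
```

View pics/w1.png

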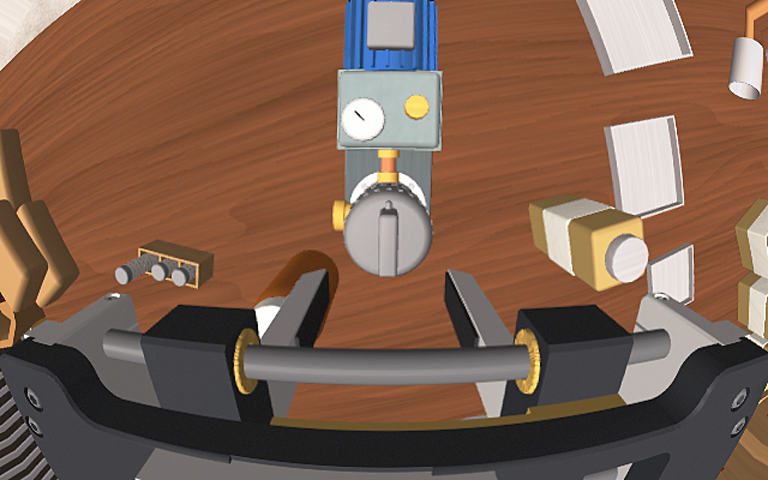

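View pics/trays2.png

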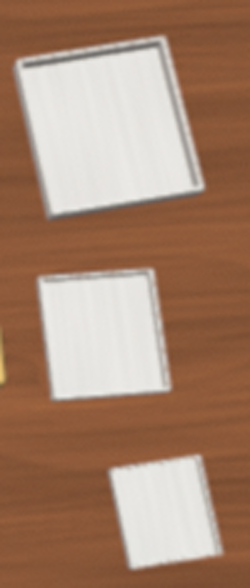

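```bash
python3 - <<'E'
from h import *
im=cv2.imread("pics/w1.png"); k=vision.get_calibration("wrist")
im0=vision.snapshot("wrist")[:,:,::-1]; c=np.array([.473,.0417])
w=np.radians(-14); ex=np.array([np.cos(w),np.sin(w)]); ey=np.array([-ex[1],ex[0]])
s=6; x0,y0=260,130
v=cv2.resize(im0[y0:y0+100,x0:x0+120],None,fx=s,fy=s,interpolation=cv2.INTER_CUBIC)
def poly(P,col):
    q=((proj("wrist",P,k)-[x0,y0]+.5)*s).astype(int); cv2.polylines(v,[q.reshape(-1,1,2)],True,col,1)
poly([[*(c+a*.024*ex+b*.007*ey),.192] for a,b in [(1,1),(1,-1),(-1,-1),(-1,1)]],(0,0,255))
th=np.linspace(0,6.28,60)
poly([[*(c+.0385*np.array([np.cos(t),np.sin(t)])),.160] for t in th],(0,255,0))
cv2.imwrite("pics/ov1.png",v)
E
```

```text
(no output)
```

View pics/ov1.png

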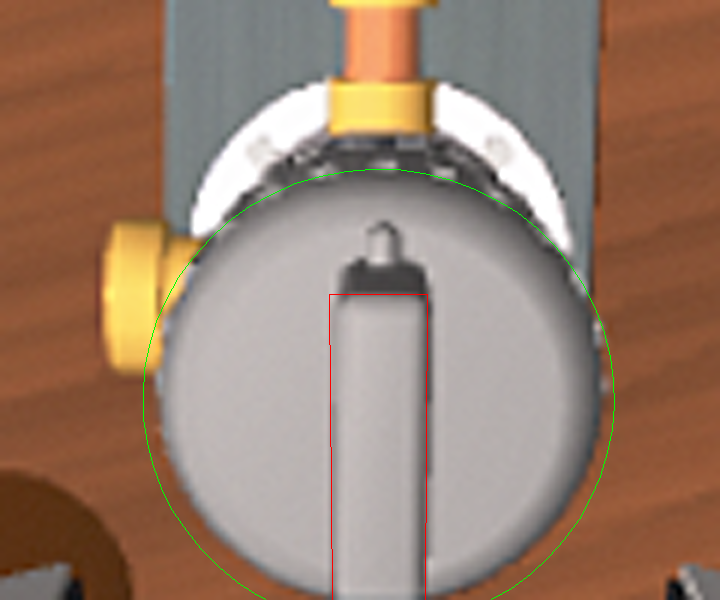

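```bash
python3 - <<'E'
from h import *
f=lambda: np.round(telemetry.current_wrist_force(),2)
x,y=.473,.0417
r.move_l([x,y,.195],vel=.12)
print(f())
g=r.move_l([x,y,.178],vel=.02,guard=2.0)
p=telemetry.current_ee_pos(); print(g,p,f())
r.move_l([p[0],p[1],p[2]+.0015],vel=.03)
print(f())
gripper_to(.0,40)
print(telemetry.current_opening(),f(),np.round(telemetry.current_torque(),3),telemetry.current_ee_pos(),telemetry.current_t())
E
```

```text
[ 0.8  -0.03  1.41]
True [0.47307102 0.04169509 0.18441919] [-0.6   0.    3.92]
[ 0.99 -0.34 -0.77]
0.013935539830582834 [-0.31 -0.86  0.46] [-0.039  0.115  0.04 ] [0.47300608 0.04150741 0.18593531] 7.5
```

```bash
python3 - <<'E'
from h import *
f=lambda: (np.round(telemetry.current_wrist_force(),1),np.round(telemetry.current_torque(),2),np.round(telemetry.current_ee_pos(),4))
gripper_to(.0,60)
p=np.array(telemetry.current_ee_pos()); x,y=.473,.0417
z=p[2]-.0065
r.move_l([x,y,z],vel=.02); print(f())
w=np.radians(-104)
for a in (8,20,):
    r.move_l([x,y,z],rot=down(w+np.radians(a)),vel=.03); print(a,f(),telemetry.current_t())
E
```

```text
(array([-2.8, -0. ,  9.7]), array([-0.12,  0.65,  0.01]), array([0.4731, 0.0415, 0.1806]))
8 (array([-1.4,  0.5,  8.4]), array([0.08, 0.45, 0.21]), array([0.4739, 0.0419, 0.1808])) 8.4833
20 (array([-3. , -0.6,  9.2]), array([0.06, 0.47, 0.18]), array([0.4739, 0.042 , 0.1808])) 8.8417
```

```bash
python3 - <<'E'
from h import *
f=lambda: (np.round(telemetry.current_wrist_force(),1),np.round(telemetry.current_torque(),2),np.round(telemetry.current_ee_pos(),4))
x,y=.473,.0417; z=.1784
w=np.radians(-104)
for a in (20,40,60,72,80):
    r.move_l([x,y,z],rot=down(w+np.radians(a)),vel=.03); print(a,f(),telemetry.current_t())
M=Rq(telemetry.current_tool_rot()).as_matrix()[:,0]; print(np.degrees(np.arctan2(M[1],M[0]))+104)
im=vision.snapshot("wrist"); crop(im,160,100,480,340,2,"pics/w2.png")
E
```

```text
20 (array([-1.6, -0.8,  9.3]), array([0.12, 0.44, 0.17]), array([0.4738, 0.0421, 0.1799])) 9.0917
40 (array([-0.6,  0.3,  9.4]), array([0.01, 0.4 , 0.01]), array([0.4741, 0.042 , 0.18  ])) 9.5917
60 (array([-0.6,  0.5,  9.5]), array([0.05, 0.41, 0.03]), array([0.4741, 0.0421, 0.18  ])) 10.0917
72 (array([-0.9,  1.1, 10.3]), array([-0.  ,  0.43,  0.14]), array([0.474 , 0.0421, 0.18  ])) 10.45
80 (array([-1. ,  0.3,  9.7]), array([0.04, 0.45, 0.14]), array([0.4738, 0.0421, 0.1799])) 10.7417
80.0246787204315
```

View pics/w2.png

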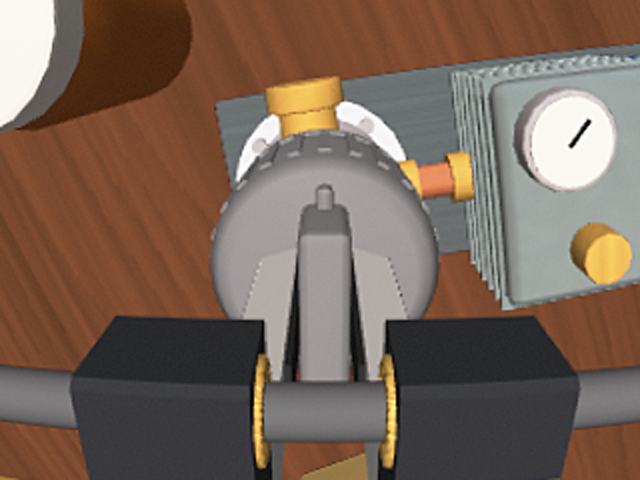

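```bash
python3 - <<'E'
from h import *
f=lambda: (np.round(telemetry.current_wrist_force(),1),np.round(telemetry.current_torque(),2),np.round(telemetry.current_ee_pos(),4))
x,y=.4738,.042
g=r.move_l([x,y,.193],vel=.04,guard=22); print(g,f())
if not g:
    g=r.move_l([x,y,.205],vel=.06,guard=22); print(g,f())
    im=vision.snapshot("side"); crop(im,230,150,390,300,4,"pics/s3.png")
    print(telemetry.current_t())
E
```

```text
False (array([-1.5,  0.1, -1.4]), array([-0.03, -0.06, -0.02]), array([0.4736, 0.0422, 0.1925]))
False (array([-0.4,  0.6, -0.6]), array([-0.04,  0.06,  0.07]), array([0.4739, 0.042 , 0.2054]))
11.7083
```

View pics/s3.png

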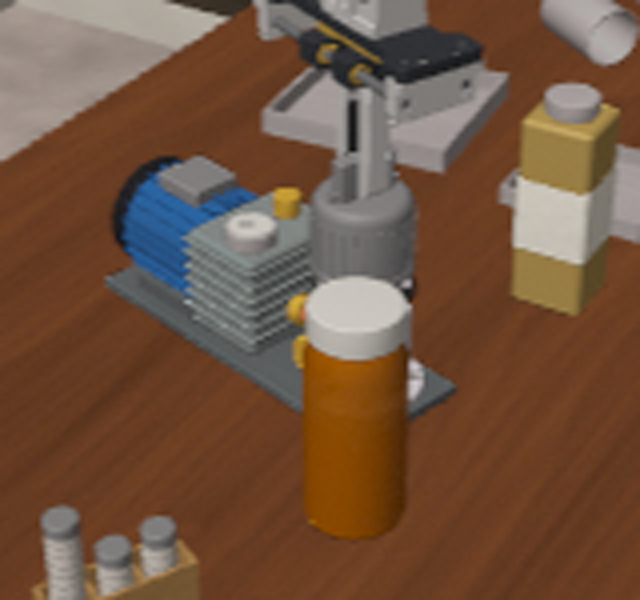

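```bash
python3 - <<'E'
from h import *
f=lambda: (np.round(telemetry.current_wrist_force(),1),np.round(telemetry.current_torque(),2),np.round(telemetry.current_ee_pos(),4))
o=down(np.radians(-22))
r.move_l([.4738,.042,.31],vel=.2)
tx,ty=.448,-.340
r.move_l([tx,ty,.31],rot=o,vel=.22)
r.move_l([tx,ty,.125],vel=.15); r.hold(.2); print(f())
im=vision.snapshot("side"); crop(im,290,120,450,240,4.5,"pics/s4.png")
im=vision.snapshot("wrist"); crop(im,0,0,640,400,1.2,"pics/w4.png")
print(telemetry.current_opening(),telemetry.current_t())
E
```

```text
(array([ 0. , -0.2, -1.5]), array([-0.05, -0.04, -0.01]), array([ 0.4483, -0.3403,  0.1257]))
0.013383901044370266 15.9583
```

View pics/s4.png

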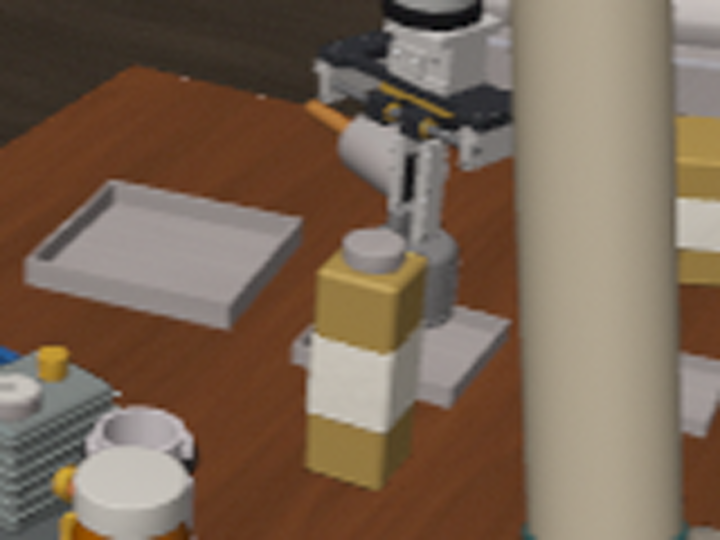

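View pics/w4.png

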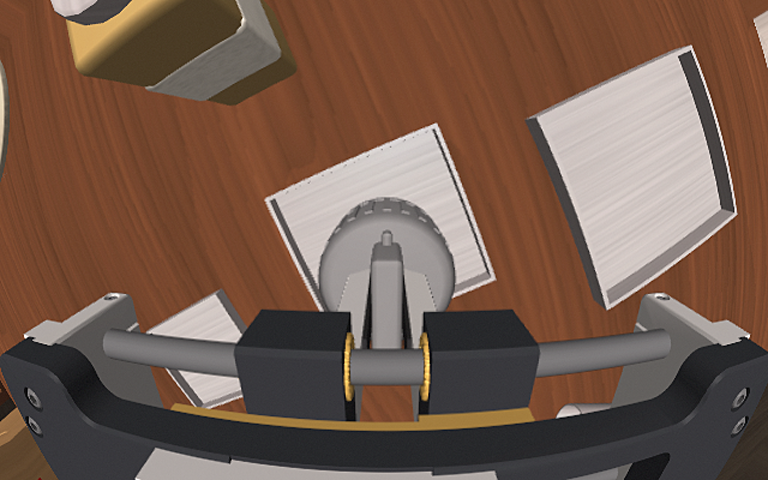

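```bash
python3 - <<'E'
from h import *
f=lambda: (np.round(telemetry.current_wrist_force(),1),np.round(telemetry.current_ee_pos(),4))
tx,ty=.448,-.340
r.move_l([tx,ty,.100],vel=.06)
g=r.move_l([tx,ty,.084],vel=.02,guard=3); print(g,f())
p=telemetry.current_ee_pos()
gripper_to(.045,60); print(telemetry.current_opening(),f())
r.hold(.25)
r.move_l([tx,ty,.16],vel=.12); r.move_l([tx,ty,.27],vel=.25)
im=vision.snapshot("wrist"); crop(im,0,0,640,400,1.2,"pics/w5.png")
print([ (n,d["score"],np.round(d["at"],4)) for n in("cover_grip","tray") for d in models.mark_of(n,"wrist")[:3]],telemetry.current_t())
E
```

```text
True (array([ 0.3, -0.6,  3.4]), array([ 0.4481, -0.34  ,  0.0907]))
0.04493709099049569 (array([-1.9,  1.2,  5.7]), array([ 0.4465, -0.339 ,  0.0903]))
[('cover_grip', 0.71, array([ 0.4484, -0.3407,  0.0857])), ('tray', 0.82, array([ 6.872e-01, -3.659e-01,  6.000e-04])), ('tray', 0.61, array([ 0.2504, -0.382 , -0.0011]))] 19.45
```

View pics/w5.png

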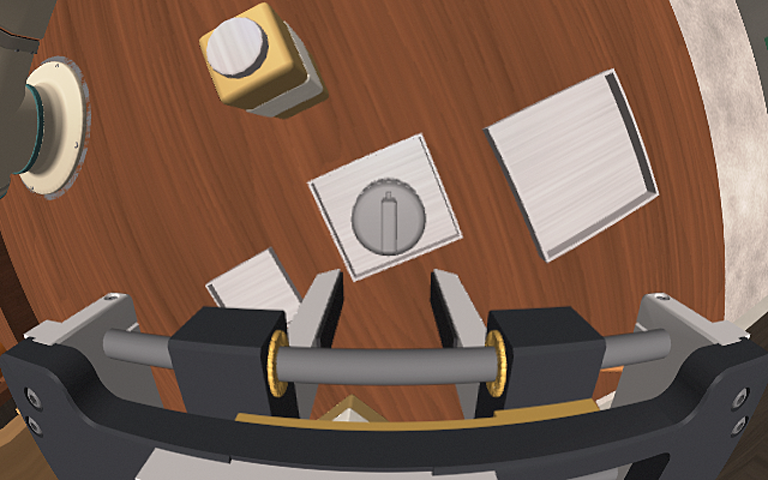

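```bash
python3 - <<'E'
from h import *
o=down(np.radians(-26))
r.move_l([.448,-.34,.31],vel=.3)
r.move_to([.45,-.03,.30],o)
im=vision.snapshot("wrist"); k=vision.get_calibration("wrist")
print([ (n,d["score"],np.round(d["at"],4)) for n in("housing_mouth","collet_mouth") for d in models.mark_of(n,"wrist")[:2]],telemetry.current_t())
crop(im,0,0,640,400,1.2,"pics/w6.png")
def ov(im,c,fn,z,rad,s=6,h=50):
    u=proj("wrist",[[*c,z[0]]],k)[0]; x0,y0=(u-h).astype(int); x0=max(x0,0);y0=max(y0,0)
    v=cv2.resize(im[y0:y0+2*h,x0:x0+2*h,::-1],None,fx=s,fy=s,interpolation=cv2.INTER_CUBIC)
    th=np.linspace(0,2*np.pi,60)
    for zz,rr in zip(z,rad):
        P=np.c_[c[0]+rr*np.cos(th),c[1]+rr*np.sin(th),0*th+zz]
        q=((proj("wrist",P,k)-[x0,y0]+.5)*s).astype(np.int32); cv2.polylines(v,[q.reshape(-1,1,2)],True,(0,0,255),1)
    cv2.imwrite(fn,v)
ov(im,(.4738,.042),"pics/ov6.png",[.12,.074],[.025,.012])
gripper_to(.045)
r.move_to([.47,.27,.26],o)
im=vision.snapshot("wrist"); k=vision.get_calibration("wrist")
np.save("pics/w7.npy",im); 
import pickle; pickle.dump(k,open("pics/k7.pkl","wb"))
print([ (n,d["score"],np.round(d["at"],4)) for n in("tube_mid","tube_tip","short1_mid","short2_mid","carton") for d in models.mark_of(n,"wrist")[:2]],telemetry.current_t())
crop(im,0,0,640,400,1.2,"pics/w7.png")
E
```

```text
[('housing_mouth', 0.85, array([0.4687, 0.0377, 0.1231])), ('collet_mouth', 0.65, array([0.4716, 0.0434, 0.0745]))] 21.0667
[('tube_mid', 0.85, array([0.4929, 0.369 , 0.0562])), ('tube_tip', 0.93, array([0.4962, 0.3646, 0.0032])), ('short1_mid', 0.93, array([0.4622, 0.3136, 0.0396])), ('short2_mid', 0.72, array([0.4801, 0.3375, 0.0355])), ('carton', 0.91, array([ 4.767e-01,  3.396e-01, -3.000e-04]))] 22.7417
```

View pics/ov6.png

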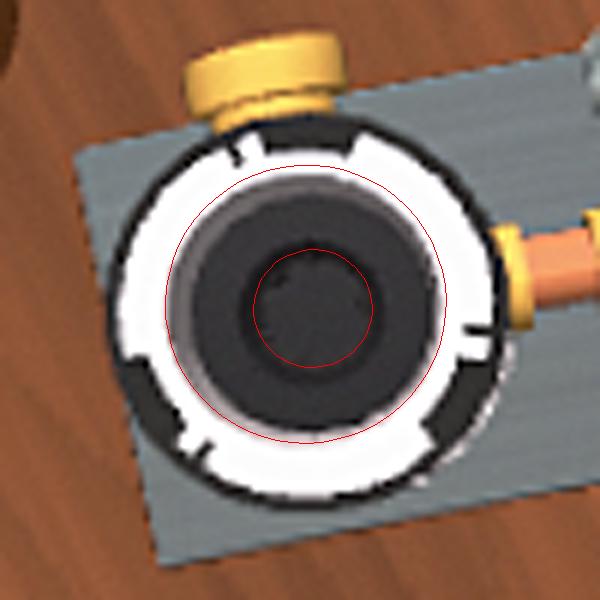

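View pics/w7.png

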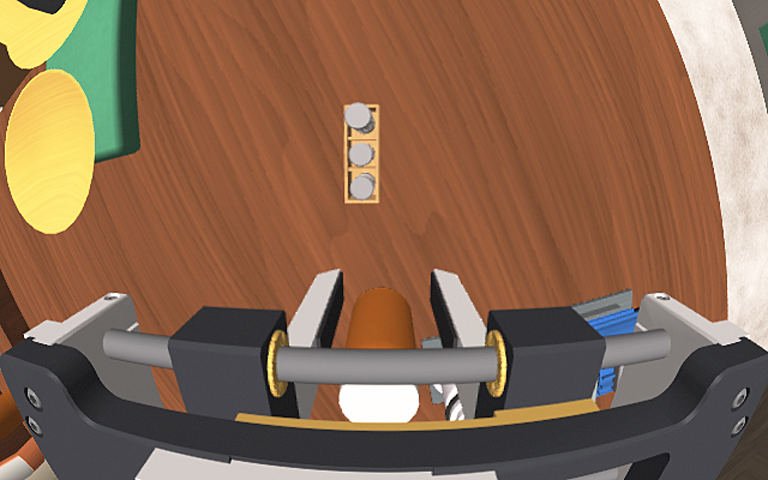

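```bash
python3 - <<'E'
from h import *
import pickle
im=np.load("pics/w7.npy"); k=pickle.load(open("pics/k7.pkl","rb"))
print(onz("wrist",[[358/1.2,115/1.2]],.109,k))
s=10;x0,y0=270,70
v=cv2.resize(im[y0:y0+110,x0:x0+60,::-1],None,fx=s*.55,fy=s*.55,interpolation=cv2.INTER_CUBIC); s*=.55
th=np.linspace(0,2*np.pi,60)
for c,z in (((.4925,.367),.109),((.4785,.3388),.071),((.463,.311),.071)):
    P=np.c_[c[0]+.011*np.cos(th),c[1]+.011*np.sin(th),0*th+z]
    q=((proj("wrist",P,k)-[x0,y0]+.5)*s).astype(np.int32); cv2.polylines(v,[q.reshape(-1,1,2)],True,(0,0,255),1)
cv2.imwrite("pics/ov7.png",v)
E
```

```text
[[0.49300456 0.36644596 0.109     ]]
```

View pics/ov7.png

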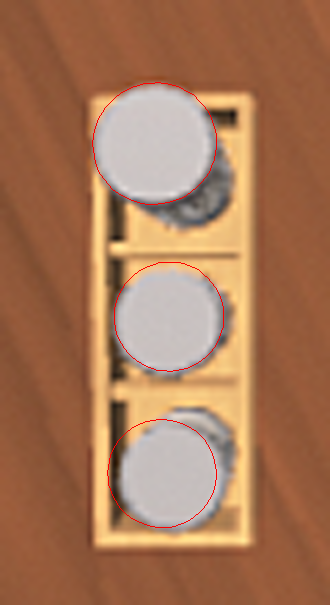

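```bash
python3 - <<'E'
from h import *
import pickle
im=np.load("pics/w7.npy"); k=pickle.load(open("pics/k7.pkl","rb"))
s=5.5;x0,y0=270,70
v=cv2.resize(im[y0:y0+110,x0:x0+60,::-1],None,fx=s,fy=s,interpolation=cv2.INTER_CUBIC)
th=np.linspace(0,2*np.pi,60)
def ring(v,cam,c,z,rr,x0,y0,s,k,col):
    P=np.c_[c[0]+rr*np.cos(th),c[1]+rr*np.sin(th),0*th+z]
    q=((proj(cam,P,k)-[x0,y0]+.5)*s).astype(np.int32); cv2.polylines(v,[q.reshape(-1,1,2)],True,col,1)
L=(((.4925,.367),(.109,.055)),((.4785,.3388),(.071,.045)),((.463,.311),(.071,.045)))
for c,zs in L:
    for z,col in zip(zs,((0,0,255),(255,0,0))): ring(v,"wrist",c,z,.011,x0,y0,s,k,col)
side=vision.snapshot("side"); x1,y1=230,265
w=cv2.resize(side[y1:y1+55,x1:x1+60,::-1],None,fx=7,fy=7,interpolation=cv2.INTER_CUBIC)
for c,zs in L:
    for z,col in zip(zs,((0,0,255),(255,0,0))): ring(w,"side",c,z,.011,x1,y1,7,None,col)
H=max(v.shape[0],w.shape[0]); pad=lambda a: cv2.copyMakeBorder(a,0,H-a.shape[0],0,10,cv2.BORDER_CONSTANT)
cv2.imwrite("pics/ov8.png",np.hstack([pad(v),pad(w)]))
E
```

```text
(no output)
```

View pics/ov8.png

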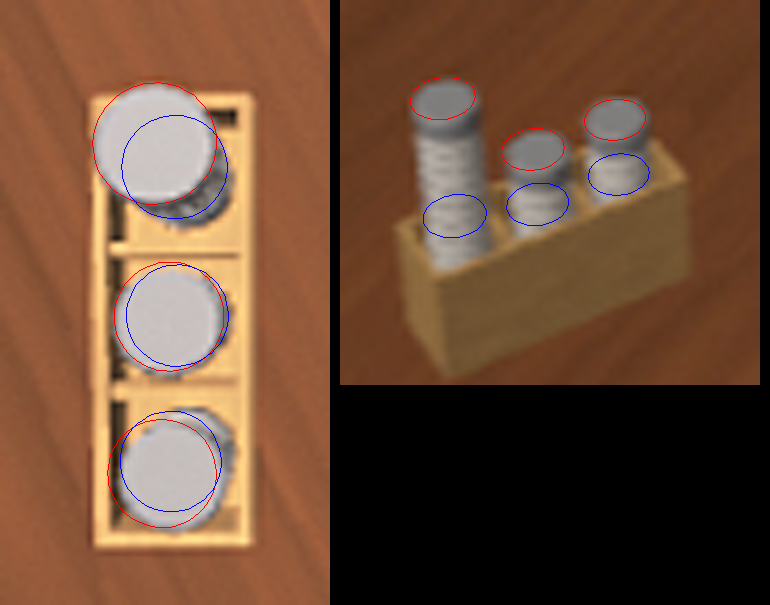

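```bash
python3 - <<'E'
from h import *
f=lambda: (np.round(telemetry.current_wrist_force(),1),np.round(telemetry.current_torque(),2),np.round(telemetry.current_ee_pos(),4))
x,y=.4925,.367
r.move_l([x,y,.20],vel=.2)
r.move_l([x,y,.135],vel=.12)
g=r.move_l([x,y,.1045],vel=.06,guard=4); print(g,f())
if not g:
    gripper_to(0,50); print(telemetry.current_opening(),f())
    r.move_l([x,y,.13],vel=.06); print(f())
    r.move_l([x,y,.31],vel=.2); print(telemetry.current_opening(),f())
    im=vision.snapshot("wrist"); crop(im,160,100,480,400,2,"pics/w9.png")
    im=vision.snapshot("side"); crop(im,170,180,330,330,4,"pics/s9.png")
print(telemetry.current_t())
E
```

```text
False (array([-0.4, -0.6,  0.5]), array([-0.05, -0.05,  0.  ]), array([0.4925, 0.3671, 0.1042]))
0.021115765933639435 (array([-0.6, -1. ,  1.3]), array([-0.01, -0.08, -0.04]), array([0.4927, 0.3671, 0.1048]))
(array([-0.5,  0.8, -0.6]), array([-0.06, -0.07, -0.08]), array([0.4926, 0.367 , 0.1304]))
0.021138441114021758 (array([ 0.8, -0.7, -0.8]), array([-0.03, -0.01,  0.02]), array([0.4919, 0.3666, 0.3085]))
27.1
```

View pics/w9.png

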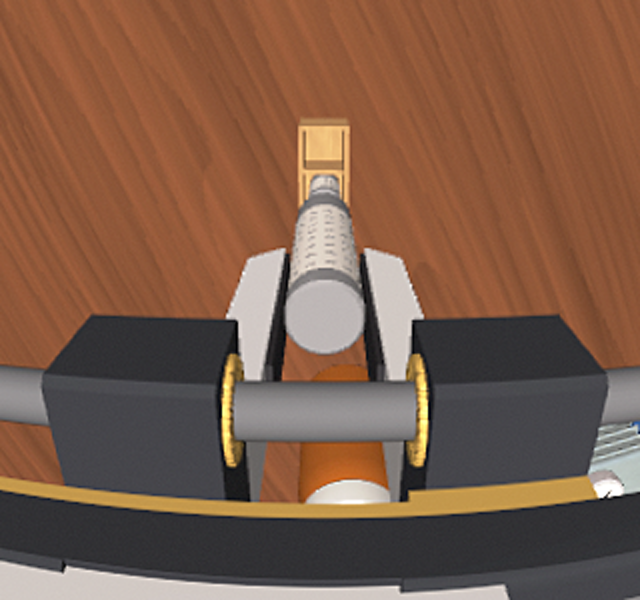

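View pics/s9.png

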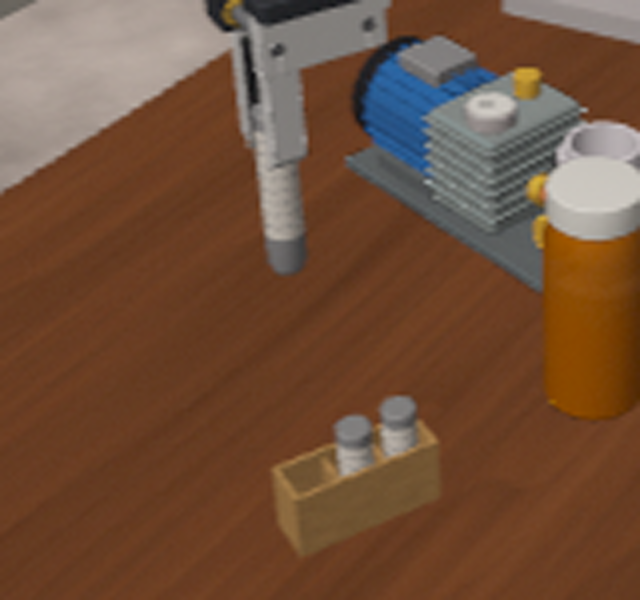

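```bash
cat >> h.py <<'E'
def tube_ov(fn,off=(0,0),cams=("wrist","side")):
    out=[]
    th=np.linspace(0,2*np.pi,60)
    for cam in cams:
        k=vision.get_calibration(cam); im=vision.snapshot(cam); p=np.array(telemetry.current_ee_pos())
        b=np.array([p[0]+off[0],p[1]+off[1],p[2]-.1015])
        u=proj(cam,[b+[0,0,.05]],k)[0]; h=45; x0,y0=np.maximum((u-h).astype(int),0); s=4.4
        v=cv2.resize(im[y0:y0+2*h,x0:x0+2*h,::-1],None,fx=s,fy=s,interpolation=cv2.INTER_CUBIC)
        for z,rr,col in ((.106,.011,(0,0,255)),(.006,.011,(255,0,0)),(0,.0085,(0,255,0))):
            P=np.c_[b[0]+rr*np.cos(th),b[1]+rr*np.sin(th),0*th+b[2]+z]
            q=((proj(cam,P,k)-[x0,y0]+.5)*s).astype(np.int32); cv2.polylines(v,[q.reshape(-1,1,2)],True,col,1)
        out.append(v)
    H=max(v.shape[0] for v in out)
    cv2.imwrite(fn,np.hstack([cv2.copyMakeBorder(a,0,H-a.shape[0],0,4,cv2.BORDER_CONSTANT) for a in out]))
E
python3 - <<'E'
from h import *
tube_ov("pics/ov9.png"); print(telemetry.current_t(),telemetry.current_ee_pos())
E
```

```text
27.2 [0.49211465 0.3667451  0.30862434]
```

View pics/ov9.png

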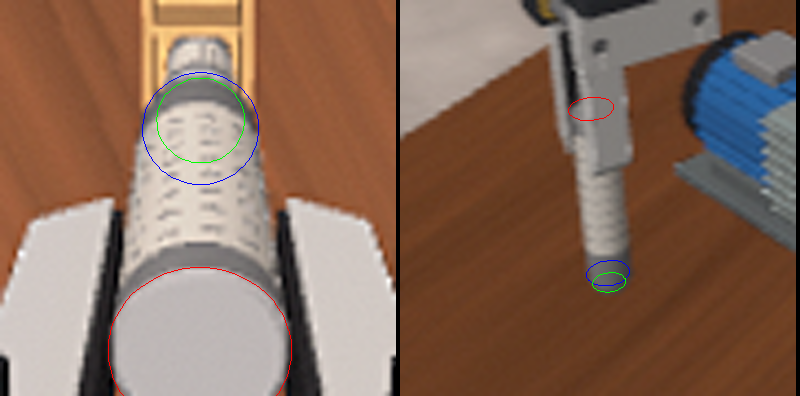

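```bash
python3 - <<'E'
from h import *
f=lambda: (np.round(telemetry.current_wrist_force(),1),np.round(telemetry.current_torque(),2),np.round(telemetry.current_ee_pos(),4))
x,y=.4738,.042
r.move_l([x,y,.31],vel=.2)
r.move_l([x,y,.225],vel=.12)
r.move_l([x,y,.185],vel=.06,guard=5); print(f())
im=vision.snapshot("wrist"); crop(im,160,50,480,350,2,"pics/w10.png")
print(telemetry.current_t())
E
```

```text
(array([ 0.2,  0.2, -0.2]), array([-0.04, -0.07, -0.04]), array([0.4741, 0.0419, 0.1851]))
30.7
```

View pics/w10.png

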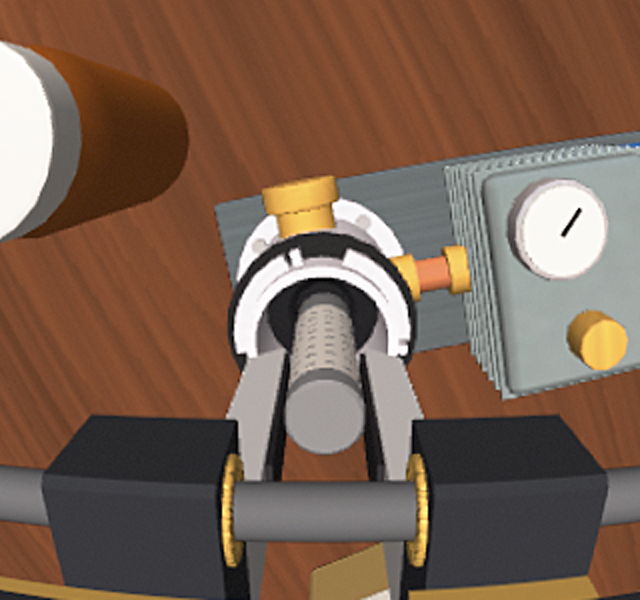

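```bash
python3 - <<'E'
from h import *
f=lambda: (np.round(telemetry.current_wrist_force(),1),np.round(telemetry.current_torque(),2),np.round(telemetry.current_ee_pos(),4))
x,y=.4738,.042
g=r.move_l([x,y,.164],vel=.04,guard=5); print(g,f())
if not g:
    g=r.move_l([x,y,.1465],vel=.03,guard=28); print(g,f(),telemetry.current_opening())
    tube_ov("pics/ov11.png")
print(telemetry.current_t())
E
```

```text
False (array([-0.4, -0.1, -0.8]), array([-0.05, -0.05, -0.02]), array([0.4739, 0.042 , 0.1639]))
False (array([-2.9, -0.9,  9.5]), array([-0.1 ,  0.66, -0.02]), array([0.4738, 0.042 , 0.1477])) 0.021423716533490744
32.2083
```

View pics/ov11.png

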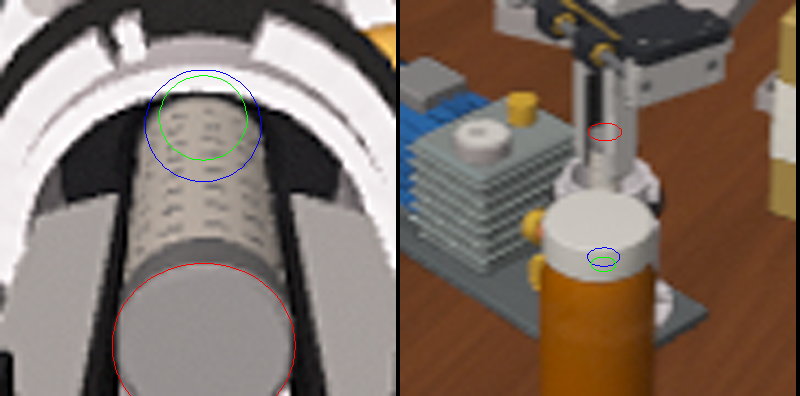

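```bash
python3 - <<'E'
from h import *
f=lambda: (np.round(telemetry.current_wrist_force(),1),np.round(telemetry.current_ee_pos(),4))
x,y=.4738,.042
for z in (.1455,.1445,.1435):
    g=r.move_l([x,y,z],vel=.015,guard=15); print(g,f())
    if g or telemetry.current_wrist_force()[2]>25: break
print(telemetry.current_t())
E
```

```text
False (array([-4.5,  0.3, 16.3]), array([0.4739, 0.042 , 0.1476]))
False (array([-4.4,  0.7, 22. ]), array([0.4741, 0.0421, 0.1476]))
False (array([-7.7,  0.5, 30.2]), array([0.4742, 0.0421, 0.1475]))
32.9583
```

```bash
python3 - <<'E'
from h import *
x,y=.4738,.042
r.move_l([x,y,.1470],vel=.03)
gripper_to(.045); r.hold(.2)
r.move_l([x,y,.20],vel=.1); r.move_l([x,y,.31],vel=.25)
r.move_to([.43,-.05,.31],down(np.radians(-26))); r.hold(.3)
k=vision.get_calibration("wrist"); im=vision.snapshot("wrist")
for n in ["tube_mid","tube_tip"]:print([(n,round(d["score"],2),np.round(d["at"],4)) for d in models.mark_of(n,"wrist")[:2]])
th=np.linspace(0,2*np.pi,60)
u=proj("wrist",[[x,y,.15]],k)[0]; h=50; x0,y0=np.maximum((u-h).astype(int),0); s=6
v=cv2.resize(im[y0:y0+2*h,x0:x0+2*h,::-1],None,fx=s,fy=s,interpolation=cv2.INTER_CUBIC)
for z,rr in((.152,.011),(.12,.025)):
    P=np.c_[x+rr*np.cos(th),y+rr*np.sin(th),0*th+z]
    q=((proj("wrist",P,k)-[x0,y0]+.5)*s).astype(np.int32); cv2.polylines(v,[q.reshape(-1,1,2)],True,(0,0,255),1)
cv2.imwrite("pics/ov12.png",v)
im=vision.snapshot("side"); crop(im,220,140,440,330,3.5,"pics/s12.png")
vision.snapshot("top")
for n in ["cover_grip","tray","jar_mid","tin_mid","short1_mid","short2_mid"]:
  for c in("top","side"): print([(n,c,round(d["score"],2),np.round(d["at"],4)) for d in models.mark_of(n,c)[:2]])
print(telemetry.current_t())
E
```

```text
[('tube_mid', 0.86, array([0.4724, 0.0417, 0.1017])), ('tube_mid', 0.46, array([0.469 , 0.0382, 0.1238]))]
[('tube_tip', 0.77, array([0.4742, 0.0443, 0.0444]))]
[('cover_grip', 'top', 0.86, array([ 0.4495, -0.3387,  0.0867])), ('cover_grip', 'top', 0.71, array([ 0.4465, -0.3391, -0.0028]))]
[('cover_grip', 'side', 0.51, array([ 0.451 , -0.3398,  0.0909]))]
[('tray', 'top', 0.98, array([ 0.2496, -0.3826,  0.0018])), ('tray', 'top', 0.81, array([ 0.4463, -0.3362,  0.0006]))]
[('tray', 'side', 0.9, array([ 0.6853, -0.3697,  0.0027])), ('tray', 'side', 0.83, array([ 0.2477, -0.382 , -0.0019]))]
[('jar_mid', 'top', 0.75, array([0.4093, 0.1559, 0.0857]))]
[('jar_mid', 'side', 0.96, array([0.413 , 0.1566, 0.0862]))]
[('tin_mid', 'top', 0.76, array([ 0.4106, -0.1632,  0.0919]))]
[('tin_mid', 'side', 0.86, array([ 0.4075, -0.1656,  0.0892]))]
[('short1_mid', 'top', 0.65, array([0.4669, 0.3102, 0.0359]))]
[('short1_mid', 'side', 0.64, array([0.4618, 0.3095, 0.0386]))]
[('short2_mid', 'top', 0.62, array([0.4798, 0.3356, 0.0374]))]
[('short2_mid', 'side', 0.56, array([0.4771, 0.3363, 0.0381])), ('short2_mid', 'side', 0.16, array([0.472 , 0.0449, 0.1186]))]
36.9167
```

View pics/ov12.png

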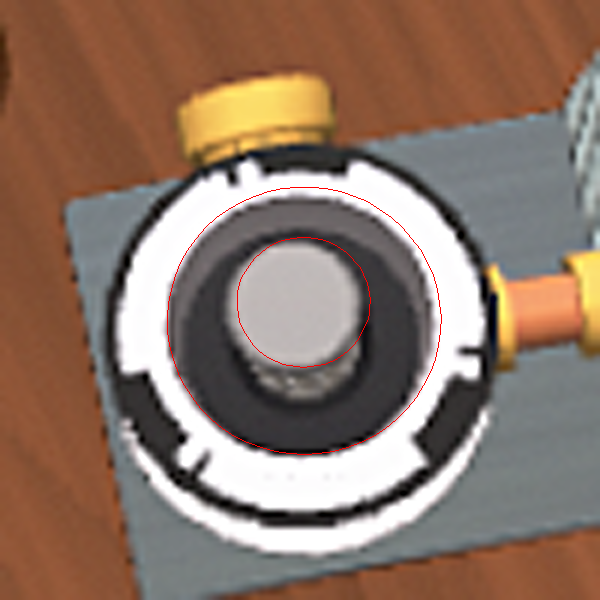

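View pics/s12.png

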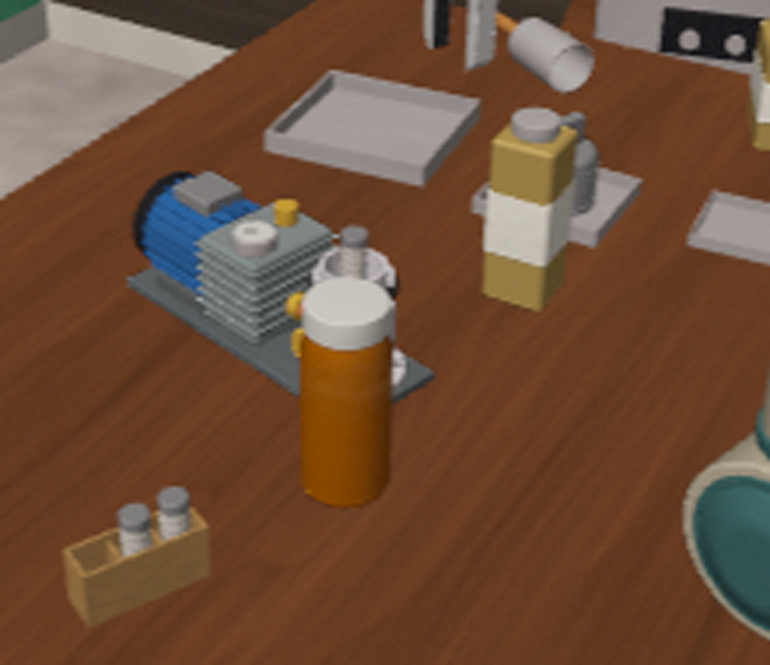

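```bash
python3 - <<'E'
from h import *
r.sign_off(); print(telemetry.current_t())
E
```

```text
the job is handed in; nothing more can be done
the job is handed in; nothing more can be done
```

The job is done and handed in, at about 37 s of the 69 s allowed; the sign-off reports no verdict.

**Cover:** I pressed it down about 6 mm, turned it 80° anticlockwise, lifted it straight up and set it down gently in the middle-sized tray. I chose that tray because it measured about 135 x 130 mm in the top view; the large one measured about 198 x 184 mm. The cover stands wing up at about (0.449, −0.339). The tray's centre was found at about (0.447, −0.336), so the offset is a few millimetres against the 40 mm allowed.

**Long tube:** I took it from the carton and pushed it through the collet's seal. It stopped hard at exactly the predicted height, and the push rose to 30 N without it moving further. The networks then put its lower end 44 mm above the bench, against 46 mm expected.

**Everything else:** The jar, the tin and both short tubes were all within about 5 mm of their first readings, which is the networks' own noise. The gripper is open and clear of everything.

**Disagreements:**
- The tube's top looked about 1 mm off the predicted axis in the last wrist picture. That is within calibration error, or a tilt of about 0.01 rad.
- In the last checks the networks reported one extra low cover point in the top view and one doubtful second tube point in the wrist view. Neither fitted the pictures, so I ignored them.

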